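# Take a bored handle blank out of the boring cradle and hold it hole up

## Task

The round handle blank clamped in the front vee of the boring cradle has a blind hole in one end only, and its ends cannot be seen while it is clamped. Loosen the black clamp knob on the tail stop by a good quarter turn anticlockwise, slide the stop all the way back, lift the blank out, find which end is bored and turn it until the hole points straight up. Finish while holding it there, still and in the air, its lower end a good hand's breadth above the bench, ready for the blade to be glued in; leave the second blank and the chuck key where they lie on the cradle.

Things in the scene. Friction and masses are not known exactly. Their poses are not given: they have to be found in the camera images.
- cradle: Boring cradle: a plywood board 205 x 262 x 16 mm fixed on the bench, turned by up to 0.22 rad. Origin on the bench under the middle of the front vee; x away from the robot, y along the vees and the track towards the tail stop, z up. The board spans x -50 to 155 mm, y -75 to 187 mm.
- front_vee (a point): Middle of the front (nearer) pair of vee blocks, on the axis of the blank lying there, 52 mm above the bench; axes as the cradle. The blocks are 12 mm thick (y), 52 mm wide (x), centred at y = -36 and +36 mm, tops 48 mm above the bench; between them it is open down to the board. A fixed end stop fills y = -49.5 to -64.5 mm, 56 mm wide, top 60 mm above the bench.
- rear_vee (a point): Middle of the rear pair of vee blocks, same shape and axes, 105 mm behind the front vee (+x), with no stops; the second blank lies here.
- tail_stop (a joint): Travel of the wooden tail stop along the cradle's +y: 0 home, 0.060 m all the way back. At 0 its block (46 mm wide, 56 long, top 84.5 mm above the bench) begins at y = 49.5 mm, and its steel toe reaches 12 mm over the blank's end, 2 mm above it, so the blank cannot be lifted. Locked while the knob is tight; loose it slides with about 2 N and stays put. It can be drawn back by the knob.
- clamp_knob (a joint): Angle of the clamp knob on top of the tail stop, growing anticlockwise seen from above: tight at 0 to 0.15 rad (start), end of turn at 1.6 rad. The clamp lets go at about 0.45 rad; loosen it beyond 1.0 rad. Takes about 0.1 N m and stays where it is left.
- knob_grip (a point): On the knob's axis at mid-height of its bar, 107 mm above the bench, 83.5 mm along y from the front vee's middle when the stop is home; moves with the stop. The black bar is 50 mm long, 12 mm thick, 19 mm tall, and lies along this point's own y axis (along the track when the knob is at 0); grip it across its own x axis.
- blank_a_mid (a point): Centre of handle blank A, a light wood cylinder 38 mm in diameter, 96 mm long, about 0.08 kg, lying along its own y axis in one of the two vees (which one differs). A blind hole 14 mm wide, 45 mm deep, is in the middle of its own +y end; the -y end is plain with a tiny centre mark. A and B look alike except for the bored end.
- blank_b_mid (a point): Centre of handle blank B, the same cylinder in the other vee, but the blind hole is in its own -y end; the +y end is plain.
- chuck_key_mid (a point): Centre (half-way up) of a steel drill chuck key, 55 x 88 x 19 mm, lying loose on the rear left of the cradle's board, about 108 mm along x and 125 mm along y in the cradle's frame; to be left alone.

How it is judged (in metres and radians):
On the way, in this order (a step that is already met when the one before it is completed fails the run):
1. the clamp knob is loosened beyond 1.0 rad with the tail stop still near home (value of joint clamp_knob above 1 rad and value of joint tail_stop below 0.03 m), for 0.1 s.
2. the tail stop is slid back by more than 50 mm (value of joint tail_stop above 0.05 m), for 0.1 s.
3. the blank from the front vee is lifted clear of the cradle (((height (world z) of blank_a_mid above 0.1 m and distance between blank_b_mid and rear_vee below 0.02 m) or (height (world z) of blank_b_mid above 0.1 m and distance between blank_a_mid and rear_vee below 0.02 m))), for 0.1 s.
At the end, for the whole second after the job is handed in: The blank from the front vee is held still in the fingers, bored end up within 0.25 rad of vertical, centre over 0.14 m above the bench, clear of the cradle; tail stop back over 45 mm, knob loose; other blank within 20 mm of its place in the rear vee, chuck key moved under 30 mm (value of joint tail_stop above 0.045 m and value of joint clamp_knob above 0.8 rad and distance of chuck_key_mid from where it was at the start of the episode below 0.03 m and ((angle between blank_a_mid's own y axis and vertical below 0.25 rad and height (world z) of blank_a_mid above 0.14 m and contact force between blank_a and the fingers above 2 N and contact force between blank_a and cradle below 0.1 N and linear speed of blank_a below 0.03 m/s and angular speed of blank_a below 0.3 rad/s and distance between blank_b_mid and rear_vee below 0.02 m) or (angle between blank_b_mid's own y axis and vertical above 2.892 rad and height (world z) of blank_b_mid above 0.14 m and contact force between blank_b and the fingers above 2 N and contact force between blank_b and cradle below 0.1 N and linear speed of blank_b below 0.03 m/s and angular speed of blank_b below 0.3 rad/s and distance between blank_a_mid and rear_vee below 0.02 m))); the arm keeps its last pose, push and grip.
It fails at once if the tail stop is forced back by more than 10 mm while the knob is tight (under 0.3 rad) (value of joint tail_stop above 0.01 m and value of joint clamp_knob below 0.3 rad).
It fails at once if both blanks are out of their vees (distance of each of blank_a_mid, blank_b_mid from where it was at the start of the episode above 0.03 m).
It also fails if it takes over 48 s, if anything falls off the work surface, if the arm or the gripper's body presses on something with over 40 N, if the wrist force passes 120 N, or if a joint passes its speed limit or range.

## Robot

A 6-joint arm with a two-finger parallel gripper is mounted at the origin on a cart in front of the work surface, level with it; the furniture and walls round the work are solid. World frame = base frame: x ahead of the robot, y to its left, z up, the work surface at z = 0. Lengths are in m, angles in degrees, forces in N, time in s.
With the tool pointing down it reaches from about 0.35 to 0.875 m from the base axis. Payload 4.2 kg.
Tool frame: the origin (TCP) lies on the front face of the gripper's body, between the roots of the fingers; the fingertips stand 70 mm ahead of it and the grasp point (between the pads) lies 51 mm ahead of it (r.nose_length is the distance from the TCP to the fingertips, in m); z points along the fingers, y is the direction in which the jaws open and shut (so a half turn about z gives the same grasp; the last joint's range is limited). The gripper opens to 87 mm and grips with 3 to 60 N. Pads are 19 mm wide; open, the fingers measure 117 mm over their backs; the gripper's body (75 mm by 190 mm) begins 51 mm behind the grasp point.
Start: joints at [85.634, 22.042, 0.453, 0, -68.411, -14.817], TCP at [0.205, 0.59, 0.292] pointing down, gripper open.
Joint ranges: [-179.83, 179.83], [-69.29, 118.12], [-61.27, 80.66], [-181.25, 117.63], [-171.15, -9.14], [-177.46, 177.46]. Speed limits (degrees/s): [159.86, 159.86, 180, 180, 180, 180].

## Interface

Orientations are given as a 3x3 rotation matrix whose columns are the frame's x, y, z axes.
In Python, from station import telemetry, capture, order, r gives the robot as it stands.
- The arm moves only by the tool drive_tool, never from a script. Its argument "series" is a list of rows, each a list of 4 numbers: the shift along the tool's x, y, z as a fraction of full scale, then the turn about the tool's z as a fraction of full scale. In form: [[dx, dy, dz, turn], ...]. A call has 1 to 10 rows; each row is the pose to reach, as a shift and turn from the pose commanded when the call began, along the tool's axes at that moment; what a row does not reach only later rows make up. Full scale, the value 1, is 0.12 m for a shift and 2 rad for a turn. A row lasts 1/8 s, in which the tool goes at most 62.5 mm and 10.7 degrees, less where a joint would pass 70% of its speed; a pose out of reach is approached as far as the arm can. A call with a number of a shift or a turn outside -1 to 1 is refused whole. A call with a gripper value outside its range is refused whole. "fingers" is the finger opening in mm, from 0 to 87, set as the call begins (left out, the last holds). The fingers move at their own pace and stop on an object; the grip force is fixed at half the most. Time passes only in rows, so rows that repeat a pose let the fingers close. It gives the time, the measured TCP pose, the force and the opening at its end, in the units of the state.
- telemetry.sense(): the state, without advancing time (a new reading comes with each control period).
- capture(name): name is "side" or "top"; returns a dict with "color" (480x640x3 uint8, blue, green, red), "fx", "fy", "cx", "cy" (pixels), "eye" and "attitude" of the camera in the world. Camera axes: x right, y up, looking along -z (the intrinsics and any distortion apply to the point x, -y, -z); pixel columns grow to the right and rows downward; lengths in m; the calibration is good to about 2 mm. A picture is of the moment at which its call begins. There is no depth.
- order.finish_job(): hands the job in, once; it reports no verdict.
The state is a dict: "time_s": time; "joints": joint angles; "joint_velocities": joint speeds; "effort": joint torques, N m; "tcp_pos": TCP position; "ee_rot": TCP orientation; "wrist_force": force on the tool from outside, world axes, zero at the start; "moment": the same for the moment, N m; "gripper_width": opening from 0.0 (shut) to 1.0 (fully open).
Only numpy, scipy, OpenCV 4.12 (cv2) and the standard library are available. Lean on these libraries where they do the work, as an engineer would, in place of code of your own. Each camera call takes 0.05 s, during which the arm holds its last target. There are 200 camera calls.

## Working session

There is one attempt and no reset: what is moved stays moved. The work goes in short steps, Python scripts to look and compute and a tool call to move; the robot and the scene stay as the last step left them, time stands still between calls to the robot, and variables do not carry over. Pictures are saved under pics/ and viewed, about 8 in all and at most 12, crops included, and the job is handed in when it is done.

Besides the shell and the picture viewer there is one more tool, called after "Emit:" as name([rows], argument=value, ...), one row to a line, values as JSON. drive_tool: Moves the arm, as the interface text tells. Shift numbers are shares of 0.12 m and turn numbers shares of 2 rad, none past 1 either way. Its arguments: {"type":"object","properties":{"series":{"type":"array","items":{"type":"array","items":{"type":"number","minimum":-1,"maximum":1}}},"fingers":{"type":"number"}},"required":["series"]}

```bash
ls; mkdir -p pics
python3 - <<'E'
from station import telemetry,capture,order,r
import cv2,numpy as np
s=telemetry.sense();print(s)
for n in("side","top"):
    c=capture(n);cv2.imwrite(f"pics/{n}0.png",c["color"]);print({k:v for k,v in c.items() if k!="color"})
E
```

```text
pics
{'time_s': 0.0, 'joints': array([ 8.56332279e+01,  2.20896963e+01,  3.78201744e-01, -2.81590922e-02,
       -6.84109723e+01, -1.48155398e+01]), 'joint_velocities': array([-0.02867821,  0.03133308,  0.07709623, -0.08660888,  0.01347171,
       -0.1214418 ]), 'effort': array([ 6.05781370e-04, -3.90665138e+01,  1.87402081e+01,  4.21963155e+00,
        1.09805490e-02, -1.95254538e-04]), 'tcp_pos': array([0.20520024, 0.5898649 , 0.29116203]), 'ee_rot': array([[ 9.44418290e-01, -3.28745663e-01, -6.18408037e-04],
       [-3.28746228e-01, -9.44415969e-01, -2.09640625e-03],
       [ 1.05150038e-04,  2.18318372e-03, -9.99997611e-01]]), 'wrist_force': array([0.28345252, 0.02423546, 1.24959708]), 'moment': array([ 0.00499247,  0.00084702, -0.02671854]), 'gripper_width': 0.9989860535447529}
{'fx': 475.5167308310689, 'fy': 475.5167308310689, 'cx': 315.2802950584066, 'cy': 238.26493991562967, 'eye': array([0.3469319 , 0.91622935, 0.44036086]), 'attitude': array([[-0.96651765,  0.08933038, -0.24054877],
       [-0.2560143 , -0.3990159 ,  0.88047884],
       [-0.01732928,  0.91258227,  0.40852576]])}
{'fx': 605.6747251474691, 'fy': 605.6747251474691, 'cx': 324.9767903564271, 'cy': 233.60541083686397, 'eye': array([0.47343715, 0.1572595 , 0.93647909]), 'attitude': array([[-0.02823022,  0.99471246, -0.09874299],
       [-0.99941186, -0.026163  ,  0.02216822],
       [ 0.01946759,  0.09931073,  0.99486602]])}
```

View pics/top0.png

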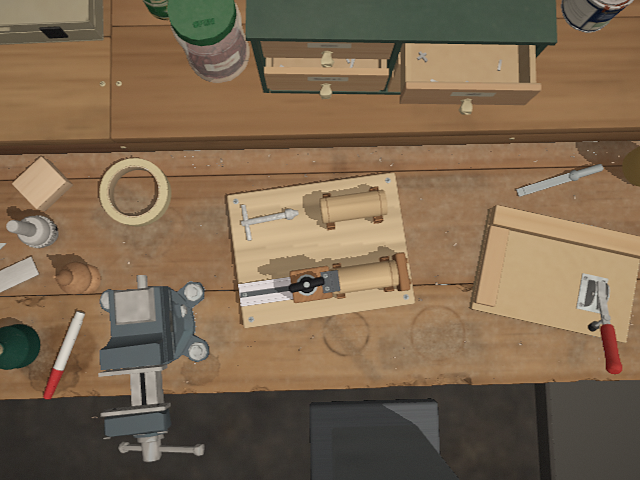

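View pics/side0.png

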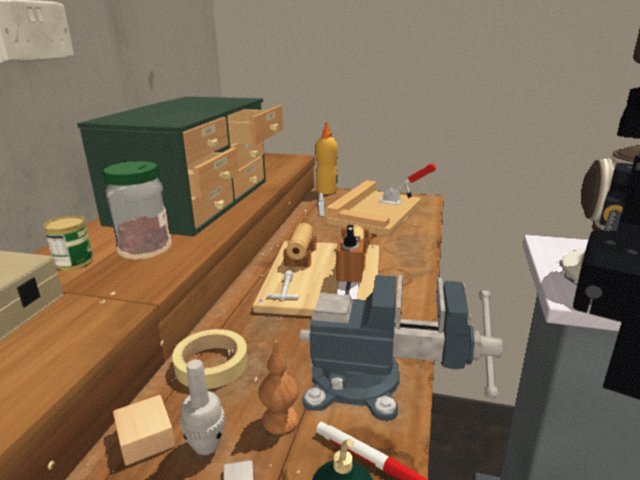

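The top view shows the board with corners near (228,196), (395,173), (413,300) and (246,326). The black knob is at (307,285), the front blank runs (335–395, 275) and the rear blank is at (353,206). The side view shows the same scene with the knob at (350,237); the vise and drawers are nearby.

```bash
cat > h.py <<'E'
from station import telemetry,capture,order,r
import cv2,numpy as np
def ray(c,p):
    d=c["attitude"]@np.array([(p[0]-c["cx"])/c["fx"],-(p[1]-c["cy"])/c["fy"],-1]);return d
def onz(c,p,z):
    d=ray(c,p);return c["eye"]+d*(z-c["eye"][2])/d[2]
def proj(c,P):
    q=c["attitude"].T@(np.asarray(P)-c["eye"]);return [c["cx"]+c["fx"]*q[0]/-q[2],c["cy"]-c["fy"]*q[1]/-q[2]]
def need(target,yjaw):
    # shift (shares) in present tool axes and turn (shares) to put the TCP at target with jaw axis at world angle yjaw (deg)
    s=telemetry.sense();R=s["ee_rot"];d=R.T@(np.array(target)-s["tcp_pos"])
    a=np.degrees(np.arctan2(R[1,1],R[0,1]));t=(yjaw-a+90)%180-90
    return d/0.12,-np.radians(t)/2,s["joints"]
E
python3 - <<'E'
from h import *
c=capture("top")
K=np.array([[228,196],[395,173],[413,300],[246,326]],float)
g=cv2.cvtColor(c["color"],cv2.COLOR_BGR2GRAY)
K=cv2.cornerSubPix(g,K.astype(np.float32).reshape(-1,1,2),(5,5),(-1,-1),(3,30,.01)).reshape(-1,2)
P=np.array([onz(c,k,.016) for k in K]);print(K.round(1),P.round(4))
L=np.array([[155,187],[155,-75],[-50,-75],[-50,187]])/1000
print(np.linalg.norm(P-np.roll(P,-1,0),axis=1))
lc=L-L.mean(0);pc=P[:,:2]-P[:,:2].mean(0)
th=np.arctan2((lc[:,0]*pc[:,1]-lc[:,1]*pc[:,0]).sum(),(lc*pc).sum())
R=np.array([[np.cos(th),-np.sin(th)],[np.sin(th),np.cos(th)]]);o=P[:,:2].mean(0)-R@L.mean(0)
print("th deg",np.degrees(th),"origin",o,"resid",(P[:,:2]-(L@R.T+o)).round(4).tolist())
knob=o+R@[0,.0835];print("knob",knob)
hsv=cv2.cvtColor(c["color"],cv2.COLOR_BGR2HSV);m=(hsv[...,2]<50).astype(np.uint8)*255
m[:265]=0;m[305:]=0;m[:,:280]=0;m[:,345:]=0
n,lab,st,ce=cv2.connectedComponentsWithStats(m);i=1+st[1:,4].argmax()
rr=cv2.minAreaRect(np.argwhere(lab==i)[:,::-1].astype(np.float32));print(rr,st[i],onz(c,rr[0],.1165))
b=cv2.boxPoints(rr);print([onz(c,x,.1165)[:2].round(4).tolist() for x in b])
cv2.imwrite("pics/z.png",cv2.resize(c["color"][160:340,215:425],None,fx=3.5,fy=3.3,interpolation=2))
E
```

```text
[[226.6 195.2]
 [393.3 171.6]
 [414.3 302.7]
 [243.5 326.6]] [[0.628  0.2859 0.016 ]
 [0.6584 0.0284 0.016 ]
 [0.4561 0.0044 0.016 ]
 [0.4278 0.2629 0.016 ]]
[0.2592544  0.20372201 0.26009297 0.20145001]
th deg 6.556519445468154 origin [0.4967993  0.08377133] resid [[-0.0015, -0.0014], [-0.001, 0.0015], [0.0004, 0.0008], [0.002, -0.0009]]
knob [0.487265   0.16672522]
((305.5, 284.5), (15.0, 35.0), 90.0) [288 277  36  16 324] [0.48656019 0.16719929 0.1165    ]
[[0.4973, 0.1905], [0.496, 0.1433], [0.4758, 0.1439], [0.4772, 0.191]]
```

View pics/z.png

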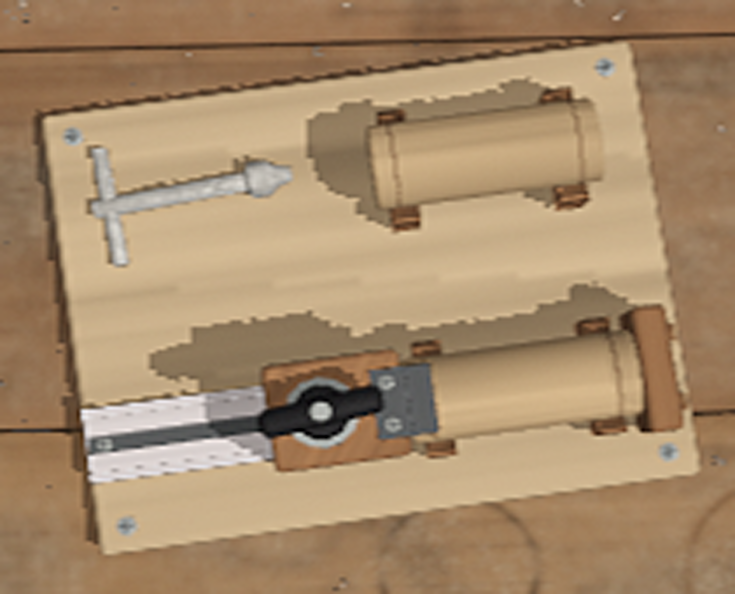

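The crop shows the bar about 3° anticlockwise of the track, so the knob is at roughly 0.05 rad. The board fit agrees with its known size to within 2–3 mm, and the knob seen directly agrees to within 1 mm.

Run:
```python
from h import *
a=capture("side");b=capture("top")
def tri(p,q):
    d1,d2=ray(a,p),ray(b,q);t=np.linalg.lstsq(np.c_[d1,-d2],b["eye"]-a["eye"],rcond=None)[0]
    return a["eye"]+d1*t[0],b["eye"]+d2*t[1]
print("vise",tri((332,303),(133,303)))
print("knobtop",tri((350,228),(307,285)))
print(need([.4868,.167,.30],9.5))
```

```text
vise (array([0.46714406, 0.39979714, 0.11054414]), array([0.46831649, 0.40003082, 0.11060556]))
knobtop (array([0.48904609, 0.16577109, 0.11787577]), array([0.48581193, 0.16518209, 0.11782119]))
(array([ 3.37468761,  2.55902212, -0.06613435]), np.float64(0.5350369638518307), array([ 8.56340023e+01,  2.20673072e+01,  4.20728302e-01, -1.27925742e-02,
       -6.84107061e+01, -1.48185679e+01]))
```

Emit:
drive_tool([
  [0,0,0,0.09],
  [0,0,0,0.18],
  [0,0,0,0.27],
  [0,0,0,0.36],
  [0,0,0,0.45],
  [0,0,0,0.53],
  [0,0,0,0.535],
  [0,0,0,0.535],
])

```text
time_s: 1.25
tcp_pos: [0.2053, 0.5903, 0.2922]
ee_rot: [[0.167, -0.986, -0.0], [-0.986, -0.167, -0.0], [0.0, 0.0, -1.0]]
wrist_force: [0.2, -1.0, -0.4]
gripper_width: 0.999
```

Run:
```python
from h import *
print(need([.4868,.167,.30],9.5))
```

```text
(array([ 3.87014403, -1.7221666 , -0.06482255]), np.float64(0.001192010964921269), array([ 8.56351581e+01,  2.20426674e+01,  4.48002936e-01, -1.57609177e-03,
       -6.84089641e+01, -7.59979836e+01]))
```

Emit:
drive_tool([
  [0.4,-0.2,0,0],
  [0.8,-0.4,0,0],
  [1,-0.5,0,0],
  [1,-0.5,0,0],
])

```text
time_s: 1.75
tcp_pos: [0.2853, 0.4808, 0.2927]
ee_rot: [[0.164, -0.986, 0.0], [-0.986, -0.164, 0.001], [-0.001, -0.0, -1.0]]
wrist_force: [-0.1, 0.5, -0.7]
gripper_width: 0.999
```

Emit:
drive_tool([
  [0.4,-0.2,0,0],
  [0.8,-0.4,0,0],
  [1,-0.5,0,0],
  [1,-0.5,0,0],
])

```text
time_s: 2.25
tcp_pos: [0.3639, 0.3734, 0.2924]
ee_rot: [[0.164, -0.986, 0.0], [-0.986, -0.164, 0.001], [-0.001, -0.0, -1.0]]
wrist_force: [-0.4, 0.8, 0.3]
gripper_width: 1.001
```

Emit:
drive_tool([
  [0.4,-0.2,0,0],
  [0.8,-0.4,0,0],
  [1,-0.5,0,0],
  [1,-0.5,0,0],
])

```text
time_s: 2.75
tcp_pos: [0.443, 0.2655, 0.2921]
ee_rot: [[0.164, -0.986, 0.0], [-0.986, -0.164, 0.0], [-0.0, -0.0, -1.0]]
wrist_force: [0.2, -0.0, -0.2]
gripper_width: 0.998
```

Emit:
drive_tool([
  [0.4,-0.1,0.2,0],
  [0.8,-0.2,0.4,0],
  [0.87,-0.22,0.5,0],
  [0.87,-0.22,0.5,0],
  [0.87,-0.22,0.5,0],
])

```text
time_s: 3.38
tcp_pos: [0.4859, 0.1682, 0.233]
ee_rot: [[0.168, -0.986, 0.002], [-0.986, -0.168, 0.001], [-0.001, -0.002, -1.0]]
wrist_force: [-0.3, 0.3, -0.4]
gripper_width: 1.0
```

Run:
```python
from h import *
print(need([.4868,.167,.160],9.5))
c=capture("side");cv2.imwrite("pics/s1.png",cv2.resize(c["color"][160:340,230:430],None,fx=3.3,fy=3.3,interpolation=2))
```

```text
(array([ 0.01138937, -0.00507949,  0.60851235]), np.float64(0.0012595951394503988), array([ 3.72077991e+01,  1.43528489e+01, -2.00173571e+01,  1.59812048e-02,
       -5.55239230e+01, -2.75724618e+01]))
```

View pics/s1.png

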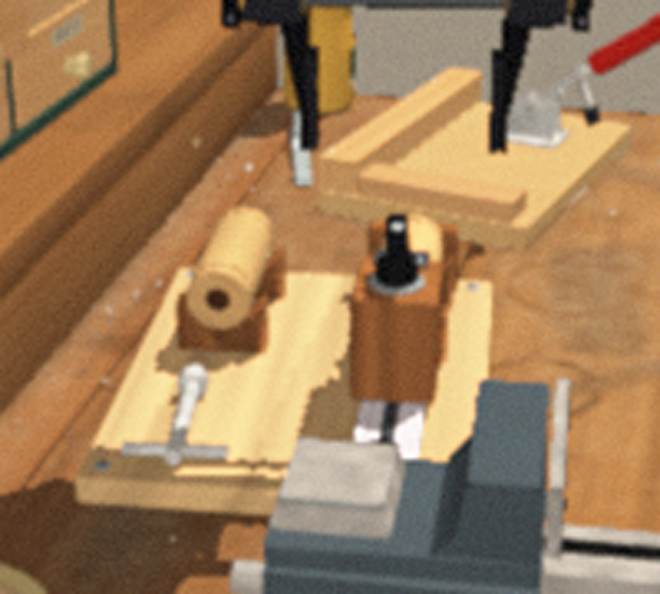

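The side crop shows the fingers at columns ~310 and ~497, straddling the knob bar at 397. The rear blank's +y end at (217,298) shows a real hole, which is a useful size reference. Descending now.

Emit:
drive_tool([
  [0,0,0.2,0],
  [0,0,0.4,0],
  [0,0,0.55,0],
  [0,0,0.6,0],
  [0,0,0.6,0],
])

```text
time_s: 4.05
tcp_pos: [0.4858, 0.1671, 0.1607]
ee_rot: [[0.166, -0.986, 0.001], [-0.986, -0.166, 0.0], [-0.0, -0.001, -1.0]]
wrist_force: [-0.3, 0.2, 0.4]
gripper_width: 1.002
```

Emit:
drive_tool([
  [0,0,0,0],
  [0,0,0,0],
  [0,0,0,0],
  [0,0,0,0],
  [0,0,0,0],
  [0,0,0,0],
  [0,0,0,0],
  [0,0,0,0],
], fingers=0)

```text
time_s: 5.05
tcp_pos: [0.4879, 0.1671, 0.1607]
ee_rot: [[0.166, -0.986, 0.006], [-0.986, -0.166, 0.002], [-0.001, -0.006, -1.0]]
wrist_force: [7.1, -0.2, -4.0]
gripper_width: 0.24
```

Emit:
drive_tool([
  [0,0,0,0],
  [0,0,0,0],
  [0,0,0,0],
  [0,0,0,0],
])

```text
time_s: 5.55
tcp_pos: [0.4879, 0.1671, 0.1607]
ee_rot: [[0.166, -0.986, 0.005], [-0.986, -0.166, 0.002], [-0.001, -0.006, -1.0]]
wrist_force: [6.9, -0.9, -3.7]
gripper_width: 0.24
```

The fingers stopped at 21 mm, so they hold the knob's central hub rather than the 12 mm bar. Friction should still turn it, so I'll turn and then check.

Emit:
drive_tool([
  [0,0,0,-0.08],
  [0,0,0,-0.16],
  [0,0,0,-0.24],
  [0,0,0,-0.32],
  [0,0,0,-0.4],
  [0,0,0,-0.48],
  [0,0,0,-0.56],
  [0,0,0,-0.64],
  [0,0,0,-0.69],
  [0,0,0,-0.69],
])

```text
time_s: 6.8
tcp_pos: [0.4883, 0.1676, 0.1607]
ee_rot: [[1.0, -0.024, 0.006], [-0.024, -1.0, 0.003], [0.006, -0.003, -1.0]]
wrist_force: [6.8, 0.1, -5.5]
gripper_width: 0.238
```

Run:
```python
from h import *
s=telemetry.sense();print(s["moment"],s["wrist_force"],s["joints"])
a=capture("side")["color"];b=capture("top")["color"]
cv2.imwrite("pics/s2.png",np.hstack([cv2.resize(x,(400,400),interpolation=2) for x in (a[190:290,300:400],b[235:335,260:360])]))
```

```text
[-0.03653245 -2.15834228 -0.00926192] [ 6.7796521  0.0897091 -5.5265708] [ 37.01529565  19.47544057 -25.08513819   0.11306944 -45.03578374
  51.55382888]
```

View pics/s2.png

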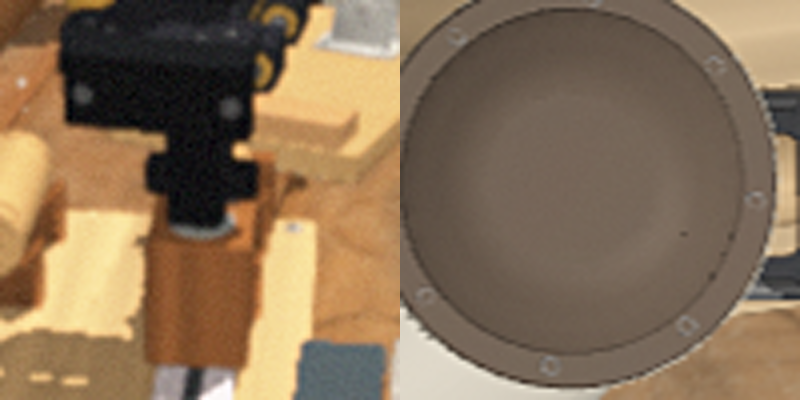

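The side crop shows the bar lying crosswise (columns 145–258, row 175), so the knob turned with the fingers to about 1.4 rad. Now sliding the stop back.

Emit:
drive_tool([
  [-0.008,-0.06,0,0],
  [-0.017,-0.12,0,0],
  [-0.025,-0.18,0,0],
  [-0.034,-0.24,0,0],
  [-0.042,-0.3,0,0],
  [-0.05,-0.36,0,0],
  [-0.059,-0.42,0,0],
  [-0.066,-0.47,0,0],
  [-0.068,-0.485,0,0],
  [-0.068,-0.485,0,0],
])

```text
time_s: 8.15
tcp_pos: [0.4815, 0.2262, 0.1607]
ee_rot: [[1.0, -0.024, 0.006], [-0.024, -1.0, 0.003], [0.006, -0.004, -1.0]]
wrist_force: [7.1, -0.4, -4.9]
gripper_width: 0.24
```

Emit:
drive_tool([
  [0,0,0,0],
  [0,0,0,0],
  [0,0,0,0],
])

```text
time_s: 8.52
tcp_pos: [0.4815, 0.2262, 0.1607]
ee_rot: [[1.0, -0.024, 0.006], [-0.024, -1.0, 0.004], [0.006, -0.004, -1.0]]
wrist_force: [7.8, 0.7, -4.6]
gripper_width: 0.233
```

Emit:
drive_tool([
  [0,0,0,0],
  [0,0,0,0],
  [0,0,0,0],
  [0,0,0,0],
  [0,0,-0.2,0],
  [0,0,-0.4,0],
  [0,0,-0.6,0],
  [0,0,-0.75,0],
  [0,0,-0.75,0],
], fingers=87)

```text
time_s: 9.65
tcp_pos: [0.4793, 0.2251, 0.2516]
ee_rot: [[1.0, -0.025, 0.003], [-0.025, -1.0, 0.002], [0.003, -0.002, -1.0]]
wrist_force: [0.3, -0.7, -0.8]
gripper_width: 0.993
```

Emit:
drive_tool([
  [0,0.15,0,0.08],
  [0,0.35,0,0.16],
  [0,0.55,0,0.24],
  [0,0.75,0,0.32],
  [0.05,0.95,0,0.4],
  [0.1,1,0,0.48],
  [0.1,1,0,0.56],
  [0.1,1,0,0.64],
  [0.1,1,0,0.71],
  [0.1,1,0,0.7175],
])

```text
time_s: 10.9
tcp_pos: [0.4874, 0.1043, 0.2491]
ee_rot: [[0.111, -0.994, -0.002], [-0.994, -0.111, -0.001], [0.001, 0.002, -1.0]]
wrist_force: [-0.4, 0.1, -0.1]
gripper_width: 0.998
```

Run:
```python
from h import *
print(need([.4968,.0838,.107],6.56))
a=capture("side");b=capture("top")["color"]
cv2.imwrite("pics/s3.png",np.hstack([cv2.resize(x,(400,400),interpolation=2) for x in (a["color"][170:290,290:410],b[190:350,230:390])]))
```

```text
(array([ 0.17746365, -0.06104395,  1.18452086]), np.float64(-0.0014484048563933906), array([ 3.07638662e+01,  1.19877393e+01, -2.06078654e+01, -2.06058701e-02,
       -5.75244693e+01, -2.43587246e+01]))
```

View pics/s3.png

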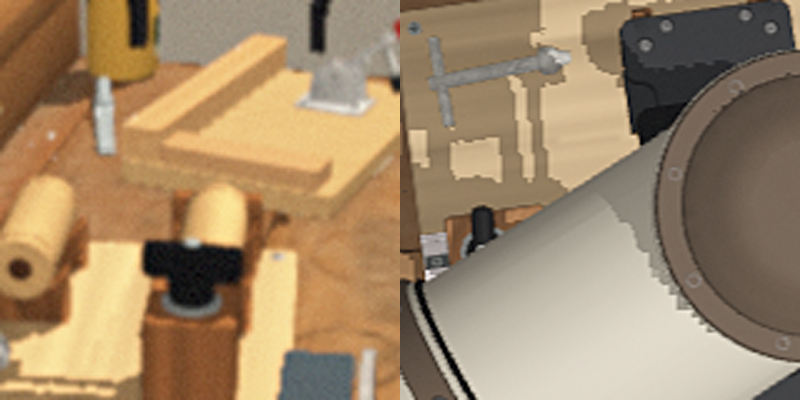

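The crop shows the knob bar crosswise (left half, ~(193,262)), so it is loosened, and the stop is back at the track's end. The blank's end stays hidden. Going down onto the blank now.

Emit:
drive_tool([
  [0.09,-0.03,0,0],
  [0.177,-0.061,0.1,0],
  [0.177,-0.061,0.4,0],
  [0.177,-0.061,0.65,0],
  [0.177,-0.061,0.8,0],
  [0.177,-0.061,0.9,0],
  [0.177,-0.061,0.9,0],
])

```text
time_s: 11.88
tcp_pos: [0.4973, 0.0836, 0.1413]
ee_rot: [[0.11, -0.994, -0.002], [-0.994, -0.11, -0.001], [0.001, 0.002, -1.0]]
wrist_force: [0.3, -0.1, 0.5]
gripper_width: 1.001
```

Emit:
drive_tool([
  [0,0,0.1,0],
  [0,0,0.2,0],
  [0,0,0.284,0],
  [0,0,0.284,0],
])

```text
time_s: 12.38
tcp_pos: [0.4971, 0.084, 0.1072]
ee_rot: [[0.111, -0.994, -0.002], [-0.994, -0.111, -0.001], [0.001, 0.002, -1.0]]
wrist_force: [-0.3, 0.2, 0.6]
gripper_width: 0.999
```

Emit:
drive_tool([
  [0,0,0,0],
  [0,0,0,0],
  [0,0,0,0],
  [0,0,0,0],
  [0,0,0,0],
  [0,0,0,0],
  [0,0,0,0],
], fingers=20)

```text
time_s: 13.25
tcp_pos: [0.4979, 0.0843, 0.1083]
ee_rot: [[0.111, -0.994, 0.001], [-0.994, -0.111, 0.0], [-0.0, -0.001, -1.0]]
wrist_force: [0.9, -0.4, 0.6]
gripper_width: 0.433
```

Emit:
drive_tool([
  [0,0,-0.1,0],
  [0,0,-0.3,0],
  [0,0,-0.5,0],
  [0,0,-0.7,0],
  [0,0,-0.9,0],
  [0,0,-1,0],
  [0,0,-1,0],
])

```text
time_s: 14.12
tcp_pos: [0.4976, 0.0843, 0.2289]
ee_rot: [[0.111, -0.994, 0.001], [-0.994, -0.111, 0.001], [-0.001, -0.001, -1.0]]
wrist_force: [-0.4, 0.1, -1.5]
gripper_width: 0.428
```

Run:
```python
from h import *
a=capture("side")
s=telemetry.sense();print(s["gripper_width"],s["wrist_force"],s["joints"])
cv2.imwrite("pics/s4.png",cv2.resize(a["color"][140:300,270:430],(600,600),interpolation=2))
```

```text
0.430346839343812 [-0.44603808  0.1952597  -1.63486487] [ 2.80639641e+01  1.37896821e+01 -2.16258524e+01 -3.10179031e-02
 -5.46061794e+01 -2.17061003e+01]
```

View pics/s4.png

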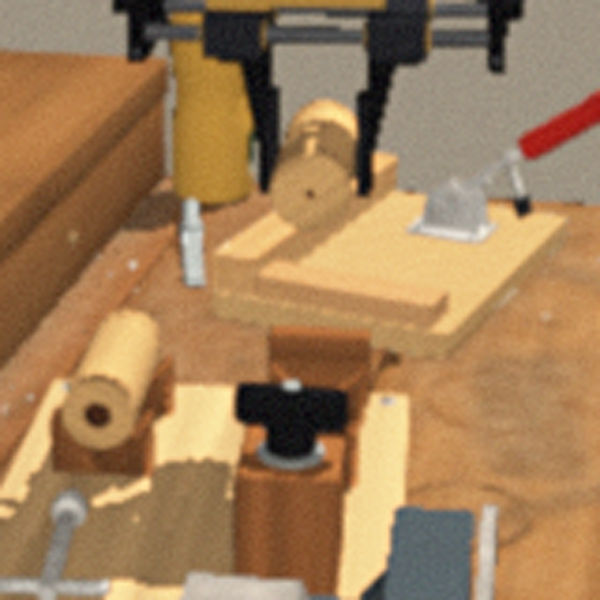

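The lifted blank's +y end at (310,193) shows only a tiny centre mark, while the rear blank at (97,412) has a clear hole. So the bored end is the one facing −y. The tool can't tilt, so I'll roll the blank in the pads. First I set the bored half on the outer edge of the fixed end stop so it tips up, then I push the lower end upright against the stop's face. The tool needs a half turn first.

Emit:
drive_tool([
  [0.1,0,0,-0.08],
  [0.25,0,0,-0.16],
  [0.4,0,0,-0.24],
  [0.55,0,0,-0.32],
  [0.7,0,0,-0.4],
  [0.77,0,0,-0.48],
  [0.77,0,0,-0.56],
  [0.77,0,0,-0.64],
  [0.77,0,0,-0.72],
  [0.77,0,0,-0.8],
])

```text
time_s: 15.42
tcp_pos: [0.5071, -0.0078, 0.2267]
ee_rot: [[0.989, 0.145, -0.003], [0.145, -0.989, -0.001], [-0.003, 0.0, -1.0]]
wrist_force: [0.1, -0.2, -0.6]
gripper_width: 0.429
```

Emit:
drive_tool([
  [0,0,0,-0.08],
  [0,0,0,-0.16],
  [0,0,0,-0.24],
  [0,0,0,-0.32],
  [0,0,0,-0.4],
  [0,0,0,-0.48],
  [0,0,0,-0.56],
  [0,0,0,-0.64],
  [0,0,0,-0.73],
  [0,0,0,-0.73],
])

```text
time_s: 16.68
tcp_pos: [0.5072, -0.0077, 0.2269]
ee_rot: [[-0.027, 1.0, -0.003], [1.0, 0.027, -0.001], [-0.0, -0.003, -1.0]]
wrist_force: [0.3, 0.4, -0.2]
gripper_width: 0.432
```

```bash
cat >> h.py <<'E'
def crad(P):
    t=np.radians(6.557);R=np.array([[np.cos(t),-np.sin(t)],[np.sin(t),np.cos(t)]]);return R.T@(np.array(P)[:2]-[.4968,.0838])
E
python3 - <<'E'
from h import *
s=telemetry.sense();print(crad(s["tcp_pos"]),s["tcp_pos"],s["joints"],s["gripper_width"],s["ee_rot"].round(3).tolist())
E
```

```text
[-0.00012872 -0.09211762] [ 0.50719118 -0.00772975  0.22690586] [ 1.74810679e+01  1.41892606e+01 -2.12456760e+01 -2.12645645e-02
 -5.47256817e+01  1.64085314e+02] 0.43156035659324427 [[-0.027, 1.0, -0.003], [1.0, 0.027, -0.001], [-0.0, -0.003, -1.0]]
```

Emit:
drive_tool([
  [0,0,0.2,0],
  [0,0,0.4,0],
  [0,0,0.6,0],
  [0,0,0.72,0],
  [0,0,0.74,0],
])

```text
time_s: 17.3
tcp_pos: [0.5074, -0.0078, 0.1383]
ee_rot: [[-0.028, 1.0, -0.002], [1.0, 0.028, -0.001], [-0.001, -0.002, -1.0]]
wrist_force: [-0.6, 0.9, -0.8]
gripper_width: 0.428
```

Emit:
drive_tool([
  [0,0,0.03,0],
  [0,0,0.06,0],
  [0,0,0.09,0],
  [0,0,0.12,0],
  [0,0,0.15,0],
  [0,0,0.18,0],
  [0,0,0.21,0],
  [0,0,0.222,0],
])

```text
time_s: 18.3
tcp_pos: [0.5084, -0.01, 0.1147]
ee_rot: [[-0.03, 1.0, 0.001], [1.0, 0.03, -0.003], [-0.003, 0.001, -1.0]]
wrist_force: [0.8, -13.1, 7.2]
gripper_width: 0.428
```

Run:
```python
from h import *
a=capture("side")
s=telemetry.sense();print(s["gripper_width"],s["wrist_force"],s["moment"])
cv2.imwrite("pics/s5.png",cv2.resize(a["color"][170:270,300:400],(600,600),interpolation=2))
```

```text
0.4264913805578692 [  0.11954465 -12.48811139   8.39025898] [-3.59743009 -0.18839479  0.04584006]
```

View pics/s5.png

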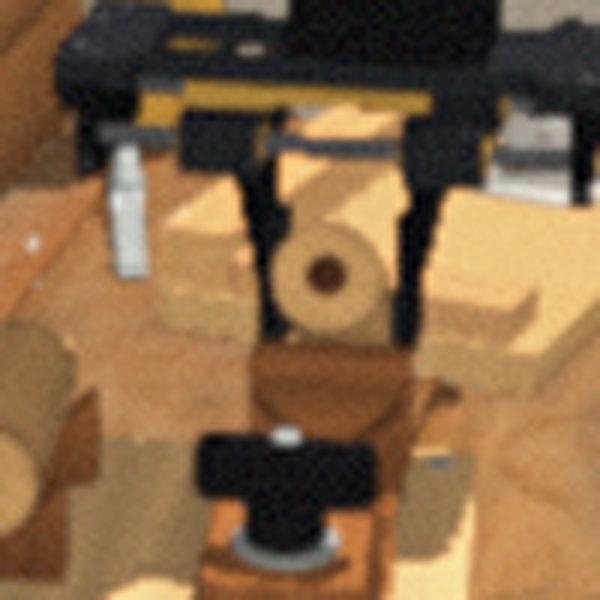

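The tilted end with its hole now faces the camera (hole at (328,275), i.e. image pixel (354.7, 215.8)), which confirms the bored end. I'll compute the tilt from it.

```bash
cat >> h.py <<'E'
def face(c,p):
    # end-face centre: ray cut with the plane through the TCP normal to the jaw axis; gives (along tool x, up, vs TCP) in mm
    s=telemetry.sense();R=s["ee_rot"];d=ray(c,p);n=R[:,1]
    X=c["eye"]+d*(n@(s["tcp_pos"]-c["eye"]))/(n@d);return R.T@(X-s["tcp_pos"])*1000
E
python3 - <<'E'
from h import *
print(face(capture("side"),(354.7,215.8)),crad(telemetry.sense()["tcp_pos"]))
E
```

```text
[2.77427937e+01 1.86676269e-14 3.22847832e+01] [ 0.00084665 -0.09449149]
```

Emit:
drive_tool([
  [0.01,0,0,0],
  [0.02,0,0.005,0],
  [0.03,0,0.01,0],
  [0.04,0,0.01,0],
  [0.05,0,0.01,0],
  [0.06,0,0.01,0],
  [0.07,0,0.01,0],
  [0.07,0,0.01,0],
])

```text
time_s: 19.4
tcp_pos: [0.5078, -0.0041, 0.1137]
ee_rot: [[-0.03, 1.0, -0.001], [1.0, 0.03, -0.007], [-0.007, -0.001, -1.0]]
wrist_force: [3.4, -26.3, 8.2]
gripper_width: 0.434
```

Run:
```python
from h import *
s=telemetry.sense();print(crad(s["tcp_pos"]),s["tcp_pos"][2],s["wrist_force"],s["gripper_width"])
```

```text
[ 0.00084269 -0.08859315] 0.11370165266647295 [  3.44763961 -26.25810743   8.22064415] 0.4335880366533412
```

Geometry gives about 57° of tilt. Now I'll back off, rise, and turn the tool back so the lower end faces the stop.

Emit:
drive_tool([
  [-0.06,0,0,0],
  [-0.15,0,-0.1,0],
  [-0.2,0,-0.4,0.05],
  [-0.25,0,-0.6,0.13],
  [-0.28,0,-0.7,0.21],
  [-0.28,0,-0.7,0.29],
  [-0.28,0,-0.7,0.37],
  [-0.28,0,-0.7,0.45],
  [-0.28,0,-0.7,0.53],
  [-0.28,0,-0.7,0.61],
])

```text
time_s: 20.65
tcp_pos: [0.5087, -0.0326, 0.1963]
ee_rot: [[0.93, 0.367, 0.001], [0.367, -0.93, 0.001], [0.001, -0.0, -1.0]]
wrist_force: [0.1, 0.2, -0.8]
gripper_width: 0.432
```

Emit:
drive_tool([
  [0,0,0,0.09],
  [0,0,0,0.18],
  [0,0,0,0.27],
  [0,0,0,0.36],
  [0,0,0,0.45],
  [0,0,0,0.54],
  [0,0,0,0.63],
  [0,0,0,0.72],
  [0,0,0,0.81],
  [0,0,0,0.9],
])

```text
time_s: 21.9
tcp_pos: [0.5087, -0.0326, 0.1963]
ee_rot: [[0.145, -0.989, 0.001], [-0.989, -0.145, 0.001], [-0.0, -0.001, -1.0]]
wrist_force: [-0.7, -0.6, -1.0]
gripper_width: 0.431
```

Emit:
drive_tool([
  [0,0,0,0.019],
  [0,0,0,0.019],
])

```text
time_s: 22.15
tcp_pos: [0.5087, -0.0326, 0.1962]
ee_rot: [[0.114, -0.994, 0.001], [-0.994, -0.114, 0.0], [-0.0, -0.001, -1.0]]
wrist_force: [-0.1, 0.4, -1.1]
gripper_width: 0.428
```

Run:
```python
from h import *
a=capture("side")
s=telemetry.sense();print(crad(s["tcp_pos"]),s["tcp_pos"],s["ee_rot"].round(3).tolist(),s["gripper_width"],s["joints"])
cv2.imwrite("pics/s6.png",cv2.resize(a["color"][140:270,300:430],(600,600),interpolation=2))
```

```text
[-0.00151731 -0.11703503] [ 0.50865704 -0.03264273  0.19608572] [[0.114, -0.994, 0.001], [-0.994, -0.114, 0.0], [-0.0, -0.001, -1.0]] 0.4350925266893501 [ 1.45949704e+01  1.63973656e+01 -2.33413005e+01 -1.16401687e-02
 -5.02085738e+01 -8.05608299e+00]
```

View pics/s6.png

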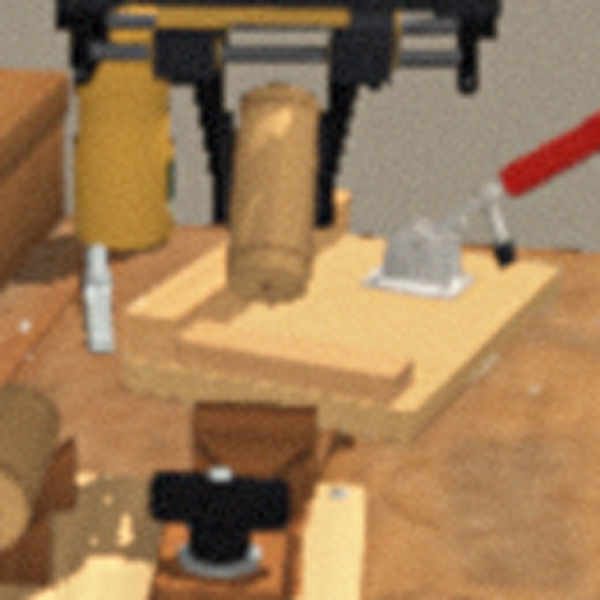

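The blank is tilted, with its plain end low at (270,285) and facing the stop. Now lowering it and pushing it upright against the stop's outer face.

Emit:
drive_tool([
  [0,0,0.2,0],
  [0,0,0.4,0],
  [0,0,0.52,0],
  [0,0,0.575,0],
  [0,0,0.575,0],
])

```text
time_s: 22.82
tcp_pos: [0.5087, -0.0328, 0.1266]
ee_rot: [[0.113, -0.994, -0.0], [-0.994, -0.113, -0.0], [0.0, 0.0, -1.0]]
wrist_force: [0.9, -0.8, -0.3]
gripper_width: 0.432
```

Emit:
drive_tool([
  [-0.04,0,0,0],
  [-0.08,0,0,0],
  [-0.12,0,0,0],
  [-0.16,0,0,0],
  [-0.2,0,0,0],
  [-0.23,0,0,0],
  [-0.26,0,0,0],
  [-0.275,0,0,0],
  [-0.285,0,0,0],
  [-0.285,0,0,0],
])

```text
time_s: 24.08
tcp_pos: [0.5069, -0.006, 0.1316]
ee_rot: [[0.116, -0.993, 0.003], [-0.993, -0.116, -0.011], [0.011, -0.002, -1.0]]
wrist_force: [5.1, -38.4, 17.2]
gripper_width: 0.429
```

Run:
```python
from h import *
s=telemetry.sense();print(crad(s["tcp_pos"]),s["tcp_pos"][2],s["wrist_force"],s["gripper_width"])
```

```text
[-0.0002263  -0.09034044] 0.13156665294939185 [  5.05691632 -38.38940251  17.2375676 ] 0.4288815985177402
```

Run:
```python
from h import *
a=capture("side")["color"];b=capture("top")["color"]
cv2.imwrite("pics/s7.png",np.hstack([cv2.resize(a[165:265,295:395],(480,480),interpolation=2),cv2.resize(b[240:360,340:460],(320,480))]))
```

```text
(no output)
```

View pics/s7.png

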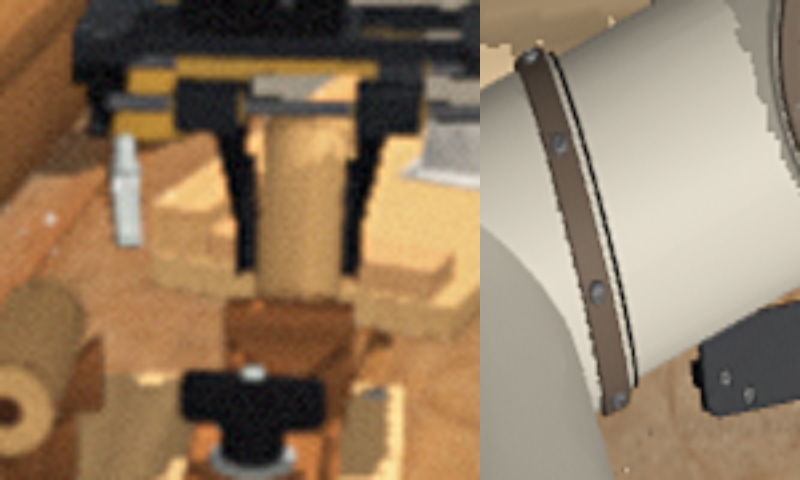

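The blank looks nearly upright against the stop; its top edge is at row ~118 and the stop's top at ~300. I'll back off, rise, and turn the tool a quarter so any remaining tilt shows across the side image.

Emit:
drive_tool([
  [0.06,0,0,0],
  [0.15,0,-0.05,0],
  [0.2,0,-0.3,0],
  [0.2,0,-0.6,-0.08],
  [0.2,0,-0.9,-0.16],
  [0.2,0,-1,-0.24],
  [0.2,0,-1,-0.32],
  [0.2,0,-1,-0.4],
  [0.2,0,-1,-0.48],
  [0.2,0,-1,-0.56],
])

```text
time_s: 25.42
tcp_pos: [0.5074, -0.0221, 0.247]
ee_rot: [[0.946, -0.325, 0.001], [-0.325, -0.946, 0.001], [0.0, -0.001, -1.0]]
wrist_force: [-0.1, 0.2, 0.0]
gripper_width: 0.425
```

Emit:
drive_tool([
  [0,0,0,-0.08],
  [0,0,0,-0.16],
  [0,0,0,-0.225],
  [0,0,0,-0.225],
])

```text
time_s: 25.92
tcp_pos: [0.5074, -0.0222, 0.2469]
ee_rot: [[0.994, 0.111, 0.001], [0.111, -0.994, 0.0], [0.001, -0.0, -1.0]]
wrist_force: [0.5, -0.2, -0.4]
gripper_width: 0.425
```

Run:
```python
from h import *
a=capture("side")
s=telemetry.sense();print(s["tcp_pos"],s["ee_rot"].round(3).tolist(),s["gripper_width"],s["wrist_force"],[round(v) for v in proj(a,s["tcp_pos"])],[round(v) for v in proj(a,s["tcp_pos"]-[0,0,.056])])
cv2.imwrite("pics/s8.png",cv2.resize(a["color"][100:250,290:440],(600,600),interpolation=2))
```

```text
[ 0.50744108 -0.02225833  0.24684742] [[0.994, 0.11, 0.0], [0.11, -0.994, 0.0], [0.0, -0.0, -1.0]] 0.4240291974540162 [ 0.41500508 -0.00286366 -0.53742034] [360, 131] [359, 159]
```

View pics/s8.png

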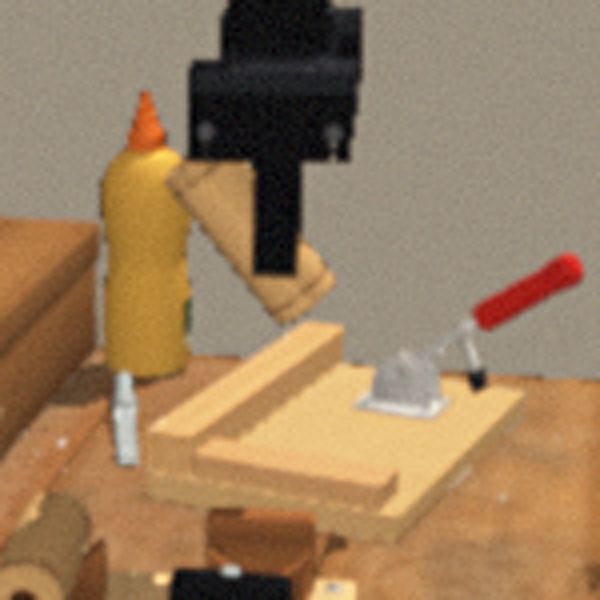

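The view shows the blank at only ~49°, from (305,300) to (195,175), with the fingers at column 277. It slid up in the grip, so its bored end now meets the gripper body and can't go further. The fix is to lay it on the bench between cradle and sandboard, regrip near the middle, tip it further on the stop's edge (≥70°), and press it square on the bench.

Emit:
drive_tool([
  [0,0.125,0.2,0],
  [0,0.125,0.5,0],
  [0,0.125,0.8,0],
  [0,0.125,1,0],
  [0,0.125,1,0],
])

```text
time_s: 26.6
tcp_pos: [0.5081, -0.0377, 0.125]
ee_rot: [[0.994, 0.111, -0.004], [0.111, -0.994, -0.001], [-0.004, 0.0, -1.0]]
wrist_force: [0.3, -1.0, -1.2]
gripper_width: 0.425
```

Emit:
drive_tool([
  [0,0,0.1,0],
  [0,0,0.2,0],
  [0,0,0.2,0],
])

```text
time_s: 26.98
tcp_pos: [0.5093, -0.0375, 0.1024]
ee_rot: [[0.994, 0.112, 0.0], [0.112, -0.994, -0.0], [0.0, 0.0, -1.0]]
wrist_force: [-0.2, -0.3, -0.1]
gripper_width: 0.426
```

Emit:
drive_tool([
  [0,0,0,0],
  [0,0,0,0],
  [0,0,0,0],
  [0,0,0,0],
  [0,0,0,0],
], fingers=48)

```text
time_s: 27.6
tcp_pos: [0.5091, -0.0376, 0.1026]
ee_rot: [[0.994, 0.112, 0.0], [0.112, -0.994, 0.0], [0.0, -0.0, -1.0]]
wrist_force: [0.4, 0.2, 0.7]
gripper_width: 0.55
```

Run:
```python
from h import *
a=capture("side")
s=telemetry.sense();p=s["tcp_pos"];print(crad(p),p,s["gripper_width"],s["wrist_force"])
for dx in(-.04,0,.04,.08): print(dx,[round(v,1) for v in proj(a,[p[0]+dx*.994,p[1]+dx*.11,.019])])
cv2.imwrite("pics/s9.png",cv2.resize(a["color"][120:270,280:430],(600,600),interpolation=2))
```

```text
[-0.00166189 -0.12199865] [ 0.5090802  -0.03759039  0.10256874] 0.5471829713575059 [-0.32878266  0.26721757  0.33250406]
-0.04 [np.float64(376.4), np.float64(234.3)]
0 [np.float64(358.2), np.float64(233.5)]
0.04 [np.float64(340.1), np.float64(232.7)]
0.08 [np.float64(322.3), np.float64(231.9)]
```

View pics/s9.png

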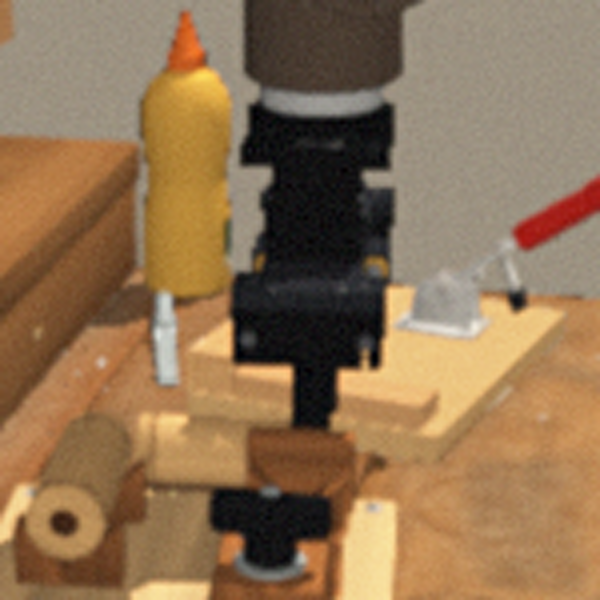

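The blank lies flat between the jaws, its bored end at crop (137,450), so its centre is about 51 mm ahead along tool x. I'll regrip 5 mm past the centre towards the bored end.

Emit:
drive_tool([
  [0.2,0,0,0],
  [0.4,0,0,0],
  [0.467,0,0.08,0],
  [0.467,0,0.18,0],
  [0.467,0,0.237,0],
  [0.467,0,0.237,0],
], fingers=56)

```text
time_s: 28.4
tcp_pos: [0.5635, -0.0315, 0.0731]
ee_rot: [[0.994, 0.112, -0.003], [0.112, -0.994, -0.001], [-0.003, 0.0, -1.0]]
wrist_force: [0.4, -0.1, 0.3]
gripper_width: 0.642
```

Emit:
drive_tool([
  [0,0,0,0],
  [0,0,0,0],
  [0,0,0,0],
  [0,0,0,0],
  [0,0,0,0],
], fingers=20)

```text
time_s: 29.02
tcp_pos: [0.5649, -0.0313, 0.0745]
ee_rot: [[0.994, 0.112, 0.001], [0.112, -0.994, 0.0], [0.001, -0.0, -1.0]]
wrist_force: [-1.1, 0.3, 3.2]
gripper_width: 0.435
```

Emit:
drive_tool([
  [0,0,-0.3,0],
  [0,0,-0.7,0],
  [-0.1,-0.05,-1,-0.08],
  [-0.3,-0.15,-1,-0.16],
  [-0.454,-0.226,-1,-0.24],
  [-0.454,-0.226,-1,-0.32],
  [-0.454,-0.226,-1,-0.4],
  [-0.454,-0.226,-1,-0.48],
  [-0.454,-0.226,-1,-0.56],
  [-0.454,-0.226,-1,-0.64],
])

```text
time_s: 30.28
tcp_pos: [0.5073, -0.0105, 0.1937]
ee_rot: [[0.173, 0.985, -0.001], [0.985, -0.173, 0.0], [-0.0, -0.001, -1.0]]
wrist_force: [0.2, -0.0, -0.6]
gripper_width: 0.434
```

Emit:
drive_tool([
  [0,0,0.15,-0.08],
  [0,0,0.35,-0.11],
  [0,0,0.45,-0.11],
  [0,0,0.45,-0.11],
])

```text
time_s: 30.78
tcp_pos: [0.5071, -0.0106, 0.1393]
ee_rot: [[-0.04, 0.999, -0.002], [0.999, 0.04, -0.001], [-0.001, -0.002, -1.0]]
wrist_force: [0.5, 0.4, -0.5]
gripper_width: 0.429
```

Run:
```python
from h import *
s=telemetry.sense();p=s["tcp_pos"];print(crad(p),p,s["gripper_width"],s["wrist_force"],s["joints"],s["ee_rot"][:,0])
```

```text
[-0.00051561 -0.09496949] [ 0.50713248 -0.01060715  0.13928227] 0.42897620665271596 [ 0.49758111  0.38464416 -0.49548673] [ 1.71645502e+01  2.06628893e+01 -2.72677571e+01 -6.79851117e-04
 -4.21994760e+01  1.65156551e+02] [-4.04916051e-02  9.99179714e-01 -5.74113025e-04]
```

Emit:
drive_tool([
  [0,0,0.04,0],
  [0,0,0.08,0],
  [0,0,0.12,0],
  [0,0,0.16,0],
  [0,0,0.2,0],
  [0.01,0,0.225,0],
  [0.03,0,0.225,0],
  [0.05,0,0.225,0],
  [0.07,0,0.225,0],
  [0.09,0,0.225,0],
])

```text
time_s: 32.02
tcp_pos: [0.5076, -0.004, 0.1152]
ee_rot: [[-0.042, 0.999, -0.0], [0.999, 0.042, -0.006], [-0.006, -0.001, -1.0]]
wrist_force: [3.0, -25.5, 9.4]
gripper_width: 0.432
```

Emit:
drive_tool([
  [0.015,0,0,0],
  [0.03,0,0,0],
  [0.03,0,0,0],
])

```text
time_s: 32.4
tcp_pos: [0.5073, -0.0013, 0.1156]
ee_rot: [[-0.042, 0.999, -0.001], [0.999, 0.042, -0.007], [-0.007, -0.001, -1.0]]
wrist_force: [2.4, -26.7, 12.2]
gripper_width: 0.435
```

Run:
```python
from h import *
s=telemetry.sense();p=s["tcp_pos"];c=crad(p);dx=-64.5-c[1]*1000;v=60-(p[2]*1000-55.5);q=(dx*dx+v*v-361)
print(c,p[2],s["wrist_force"],dx,v,np.degrees(np.arctan2(v,dx)+np.arctan2(19,np.sqrt(max(q,0)))))
```

```text
[ 0.00073082 -0.0857067 ] 0.115589879681914 [  2.36300919 -26.70226745  12.22101835] 21.206699581436112 -0.08987968191399887 63.38597805462753
```

Emit:
drive_tool([
  [0.01,0,0.01,0],
  [0.02,0,0.02,0],
  [0.025,0,0.025,0],
  [0.025,0,0.025,0],
])

```text
time_s: 32.9
tcp_pos: [0.507, 0.0015, 0.1124]
ee_rot: [[-0.042, 0.999, -0.001], [0.999, 0.042, -0.008], [-0.007, -0.002, -1.0]]
wrist_force: [3.1, -28.5, 10.8]
gripper_width: 0.43
```

Run:
```python
from h import *
s=telemetry.sense();p=s["tcp_pos"];c=crad(p);dx=-64.5-c[1]*1000;v=60-(p[2]*1000-55.5);q=(dx*dx+v*v-361)
print(c,p[2],s["wrist_force"],dx,v,np.degrees(np.arctan2(v,dx)+np.arctan2(19,np.sqrt(max(q,0)))))
```

```text
[ 0.00074965 -0.08293749] 0.11237347655092506 [  3.1063849  -28.45330889  10.83761847] 18.4374935047735 3.126523449074938 99.6243330813706
```

The tilt is now ~75–90° by geometry. Next: back off and press the lower end square on the bench, watching the force.

Emit:
drive_tool([
  [-0.05,0,-0.02,0],
  [-0.15,0,-0.03,0],
  [-0.2,0,-0.02,0],
  [-0.22,0,0,0],
  [-0.24,0,0.02,0],
  [-0.24,0,0.03,0],
  [-0.24,0,0.03,0],
])

```text
time_s: 33.78
tcp_pos: [0.508, -0.0217, 0.1063]
ee_rot: [[-0.042, 0.999, -0.0], [0.999, 0.042, -0.0], [-0.0, -0.0, -1.0]]
wrist_force: [-1.0, -0.1, -0.6]
gripper_width: 0.431
```

Run:
```python
from h import *
s=telemetry.sense();p=s["tcp_pos"];print(crad(p),p[2],s["wrist_force"],s["moment"])
```

```text
[-0.00091106 -0.10606673] 0.10627706862523753 [-0.97097832 -0.08994817 -0.573362  ] [-0.08880805 -0.1514043   0.0200139 ]
```

Emit:
drive_tool([
  [0,0,0.01,0],
  [0,0,0.02,0],
  [0,0,0.03,0],
  [0,0,0.04,0],
  [0,0,0.04,0],
])

```text
time_s: 34.4
tcp_pos: [0.5081, -0.0218, 0.1018]
ee_rot: [[-0.041, 0.999, 0.0], [0.999, 0.041, 0.0], [0.0, 0.0, -1.0]]
wrist_force: [0.5, 0.1, 0.7]
gripper_width: 0.434
```

Emit:
drive_tool([
  [0,0,0.01,0],
  [0,0,0.02,0],
  [0,0,0.03,0],
  [0,0,0.03,0],
])

```text
time_s: 34.9
tcp_pos: [0.5084, -0.0209, 0.1]
ee_rot: [[-0.042, 0.999, 0.001], [0.999, 0.042, 0.001], [0.001, 0.001, -1.0]]
wrist_force: [-5.7, 6.8, 15.4]
gripper_width: 0.433
```

Emit:
drive_tool([
  [-0.01,0,0.01,0],
  [-0.03,0,0.015,0],
  [-0.05,0,0.015,0],
  [-0.05,0,0.015,0],
])

```text
time_s: 35.4
tcp_pos: [0.5117, -0.0272, 0.0985]
ee_rot: [[-0.044, 0.999, 0.009], [0.999, 0.044, 0.001], [0.0, 0.009, -1.0]]
wrist_force: [2.2, 1.2, 7.2]
gripper_width: 0.425
```

Emit:
drive_tool([
  [0.0,0,-0.1,0],
  [0,0,-0.4,0.08],
  [0,0,-0.8,0.16],
  [0,0,-1,0.24],
  [0,0,-1,0.32],
  [0,0,-1,0.4],
  [0,0,-1,0.48],
  [0,0,-1,0.56],
  [0,0,-1,0.64],
  [0,0,-1,0.72],
])

```text
time_s: 36.65
tcp_pos: [0.5075, -0.0281, 0.2161]
ee_rot: [[0.986, 0.166, -0.002], [0.166, -0.986, -0.0], [-0.002, -0.0, -1.0]]
wrist_force: [-0.6, -0.8, -0.4]
gripper_width: 0.431
```

Emit:
drive_tool([
  [0,0,-0.1,0.065],
  [0,0,-0.1,0.065],
])

```text
time_s: 36.9
tcp_pos: [0.5082, -0.0279, 0.2289]
ee_rot: [[0.999, 0.044, 0.001], [0.044, -0.999, 0.0], [0.001, -0.0, -1.0]]
wrist_force: [-0.4, 0.3, -1.0]
gripper_width: 0.429
```

Run:
```python
from h import *
a=capture("side");s=telemetry.sense();p=s["tcp_pos"]
print(p,s["ee_rot"][:,0].round(3),s["wrist_force"],s["joints"][5],"tcp px",proj(a,p),"tips",proj(a,p-[0,0,.07]),"vertical +-",proj(a,p-[0,0,.1]))
im=a["color"];d=cv2.absdiff(im,cv2.imread("pics/side0.png")).max(2)>25
hsv=cv2.cvtColor(im,cv2.COLOR_BGR2HSV);w=(hsv[...,1]>60)&(hsv[...,2]>80)&(hsv[...,0]<25)
m=(d&w).astype(np.uint8);x0,y0=map(int,proj(a,p))
for r0 in range(y0-4,y0+64,2):
    row=im[r0,x0-36:x0+36];q=w[r0,x0-36:x0+36];dd=d[r0,x0-36:x0+36]
    print(r0,''.join('#' if (u and v) else ('w' if u else ('b' if k.max()<60 else '.')) for u,v,k in zip(q,dd,row)))
print("x0",x0)
```

```text
[ 0.50793264 -0.02791364  0.22837412] [ 0.999  0.044 -0.   ] [ 0.28428228 -0.64400044 -0.22447672] 77.38823354857425 tcp px [np.float64(359.9065689485857), np.float64(140.01546253140015)] tips [np.float64(359.19673795104353), np.float64(173.69911897123444)] vertical +- [np.float64(358.90498394682913), np.float64(187.5437406867295)]
136 wwwwwwwwww..bbbbbbbbbbbbbbbbbbbbbbbbbbbbbbbbbbbbbbbb.b..................
138 wwwwwwwwwww#bbbbbbbbbbbbbbbbbbbbbbbbbbbbbbbbbbbbbbb##...................
140 wwwwwwwwwww#bbb.bbbbbbbbbbbbbbbbbbbbbbbbbbbbbbbbbbbb#b..................
142 wwwwwwwwwww#bb...bbbbbbbbbbbbbbbbbbbbbbbbbbbb....bbbb...................
144 wwwwwwwwwww#bbbbbbbbbbbbbbbbbbbbbbbbbbbbbbbbbb.bbbb.....................
146 wwwwwwwwwww#bbbbbbbbbbbbbbbbbbbbbbbbbbbbbbbbbbbbbbb.....................
148 wwwwwwwwwww##...bbbbbbbbbbbbbbbbbbbbbbbbbbbbbbbbbbb.....................
150 wwwwwwwwwwwwwww..........w###.bbbbbbbbbbbbbb............................
152 wwwwwwwwwwwwwww.........#####.bbbbbbbbbbbbb.............................
154 wwwwwwwwwwwwwww.......w######.bbbbbbbbbb.##..........................
[... 1158 characters left out ...]

186 wwwwwwwwwwwwwww..................wwwwwwwwwwwwwwwwww######w..............
188 wwwwwwwwwwwwwwwwwwwwwwwwww....wwwwwwwwwwwwwwwwwwwwwwww#w................
190 wwwwwwwwwwwwwwwwwwwwwwwwwwwwwwwwwwwwwwwwwwwwwwwwwwwwwwwww...............
192 wwwwwwwwwwwwwwwwwwwwwwwwwwwwwwwwwwwwwwwwwwwwwwwwwwwwwwwwwwwww...........
194 wwwwwwwwwwwwwwwwwwwwwwwwwwwwwwwwwwwwwwwwwwwwwwwwwwwwwwwwwwwww...........
196 .wwwwwwwwwwwwwwwwwwwwwwwwwwwwwwwwwwwwwwwwwwwwwwwwwwwwwwwwwww............
198 .wwwwwwwwwwwwwwwwwwwwwwwwwwwwwwwwwwwwwwwwwwwwwwwwwwwwwwwww..............
200 .wwwwwwwwwwwwwwwwwwwwwwwwwwwwwwwwwwwwwwwwwwwwwwwwwwwwwww................
202 .wwwwwwwwwwwwwwwwwwwwwwwwwwwwwwwwwwwwwwwwwwwwwwwwwwwwwwwwwww............
x0 359
```

No views are left, but the printed mask shows the blank at only ~42°. It slid in the pads again, and they now sit about 18 mm towards the bored end, leaving free room above. The cradle's edges are too low for the last part, so I'll check whether the raised shelf behind the bench is a taller edge. The bored end already points at it.

Run:
```python
from h import *
t=capture("top");a=capture("side");g=cv2.GaussianBlur(cv2.cvtColor(cv2.imread("pics/top0.png"),cv2.COLOR_BGR2GRAY),(1,5),0)
gs=cv2.cvtColor(cv2.imread("pics/side0.png"),cv2.COLOR_BGR2GRAY)
for c in(200,300,350,420,470): print(c,120,g[120:160,c].tolist())
# bottom/top edge hypotheses at col 350
for rt in(136,140,144,148):
  for z in(.07,.09,.11,.13):
    X=onz(t,(350,rt),z);print(rt,z,X.round(3),[round(v) for v in proj(a,X)],end=' | ')
  print("bottom z0",onz(t,(350,rt+0),0).round(3))
for r0 in(170,180,190,200,210,220):print("side row",r0,240,gs[r0,220:320:2].tolist())
# drawers: front edges for heights
for c,rr in((470,100),(320,92)):
  for z in(.1,.2,.3):print("drawer",c,z,onz(t,(c,rr),z).round(3))
```

```text
200 120 [114, 114, 113, 113, 111, 110, 110, 110, 110, 111, 112, 113, 115, 116, 117, 114, 102, 86, 74, 68, 66, 66, 69, 71, 71, 70, 69, 65, 65, 80, 106, 123, 125, 123, 122, 123, 125, 126, 127, 127]
300 120 [115, 114, 114, 113, 113, 113, 113, 113, 113, 114, 115, 117, 118, 113, 101, 85, 74, 67, 65, 69, 73, 74, 72, 70, 68, 65, 65, 78, 103, 121, 124, 124, 125, 127, 130, 132, 133, 134, 134, 134]
350 120 [114, 114, 114, 114, 113, 114, 114, 115, 115, 116, 117, 118, 112, 99, 84, 73, 66, 65, 69, 74, 75, 74, 73, 70, 66, 66, 77, 98, 113, 119, 122, 126, 128, 128, 128, 128, 127, 126, 124, 123]
420 120 [118, 119, 118, 117, 116, 115, 116, 116, 117, 117, 114, 105, 91, 79, 72, 69, 71, 76, 78, 77, 76, 74, 72, 68, 67, 77, 99, 115, 120, 121, 122, 125, 127, 127, 127, 126, 126, 127, 128, 128]
470 120 [110, 108, 107, 107, 106, 107, 108, 109, 109, 107, 98, 85, 73, 66, 64, 69, 77, 79, 77, 75, 73, 70, 69, 82, 107, 123, 127, 127, 127, 124, 122, 122, 123, 124, 124, 123, 122, 121, 120, 119]
136 0.07 [0.702 0.097 0.07 ] [252, 228] | 136 0.09 [0.697 0.099 0.09 ] [254, 219] | 136 0.11 [0.691 0.1   0.11 ] [255, 210] |
[... 1672 characters left out ...]
 240 [87, 66, 43, 56, 93, 115, 116, 112, 118, 111, 116, 119, 114, 119, 120, 119, 115, 115, 120, 97, 86, 82, 75, 70, 69, 81, 90, 98, 93, 90, 85, 83, 75, 85, 74, 66, 65, 109, 125, 128, 128, 127, 153, 157, 128, 109, 116, 124, 126, 105]
side row 220 240 [116, 115, 119, 123, 114, 115, 117, 118, 114, 114, 116, 120, 121, 118, 94, 88, 79, 78, 65, 64, 77, 91, 88, 88, 80, 83, 86, 86, 84, 83, 79, 72, 72, 120, 131, 132, 132, 128, 125, 124, 124, 110, 108, 116, 122, 129, 123, 120, 127, 131]
drawer 470 0.1 [ 0.742 -0.074  0.1  ]
drawer 470 0.2 [ 0.71  -0.046  0.2  ]
drawer 470 0.3 [ 0.678 -0.018  0.3  ]
drawer 320 0.1 [0.759 0.14  0.1  ]
drawer 320 0.2 [0.725 0.142 0.2  ]
drawer 320 0.3 [0.691 0.144 0.3  ]
```

The shelf lip is at about x≈0.70 and z≈0.08–0.085, tall enough to roll the blank to ~65° if I lower without sliding at the edge. At that tilt, the push against the end stop has good leverage. I'll do this at y≈0.31, clear of the drawers.

Emit:
drive_tool([
  [0.25,-0.46,0,0],
  [0.5,-0.92,0,0],
])

```text
time_s: 37.3
tcp_pos: [0.5636, 0.0851, 0.2282]
ee_rot: [[0.999, 0.042, -0.0], [0.042, -0.999, -0.0], [-0.0, 0.0, -1.0]]
wrist_force: [1.5, -0.3, 0.7]
gripper_width: 0.429
```

Emit:
drive_tool([
  [0.25,-0.46,0,0],
  [0.5,-0.92,0,0],
])

```text
time_s: 37.55
tcp_pos: [0.6187, 0.1983, 0.2276]
ee_rot: [[0.999, 0.043, -0.001], [0.043, -0.999, -0.001], [-0.001, 0.001, -1.0]]
wrist_force: [-0.1, -1.0, -0.6]
gripper_width: 0.427
```

Emit:
drive_tool([
  [0.25,-0.46,0.1,0],
  [0.48,-0.91,0.4,0],
  [0.48,-0.91,0.65,0],
  [0.48,-0.91,0.703,0],
])

```text
time_s: 38.05
tcp_pos: [0.6693, 0.3091, 0.1404]
ee_rot: [[0.999, 0.045, -0.006], [0.045, -0.999, -0.003], [-0.007, 0.002, -1.0]]
wrist_force: [-6.3, 3.7, 3.1]
gripper_width: 0.433
```

Run:
```python
from h import *
s=telemetry.sense();print(s["time_s"],s["tcp_pos"],s["wrist_force"],s["ee_rot"][:,0])
```

```text
38.05 [0.66932316 0.30909037 0.14035401] [-6.31234334  3.68417456  3.14063285] [ 0.99898575  0.04454161 -0.00659645]
```

Emit:
drive_tool([
  [0,0,0.06,0],
  [0,0,0.12,0],
  [0.005,0,0.18,0],
  [0.015,0,0.24,0],
  [0.03,0,0.26,0],
  [0.05,0,0.26,0],
])

```text
time_s: 38.8
tcp_pos: [0.6754, 0.3085, 0.1168]
ee_rot: [[0.999, 0.044, -0.002], [0.044, -0.999, 0.0], [-0.002, -0.0, -1.0]]
wrist_force: [-12.7, 2.3, 9.9]
gripper_width: 0.434
```

```bash
cat > m.py <<'E'
from h import *
a=capture("side");s=telemetry.sense();p=s["tcp_pos"]
print(s["time_s"],p,s["wrist_force"],"tcp px",proj(a,p))
im=a["color"];d=cv2.absdiff(im,cv2.imread("pics/side0.png")).max(2)>25
hsv=cv2.cvtColor(im,cv2.COLOR_BGR2HSV);w=(hsv[...,1]>60)&(hsv[...,2]>80)&(hsv[...,0]<25)
x0,y0=map(int,proj(a,p))
for r0 in range(y0-4,y0+80,3):
    sl=slice(x0-45,x0+45)
    print(r0,''.join('#' if (u and v) else ('w' if u else ('b' if k.max()<60 else '.')) for u,v,k in zip(w[r0,sl],d[r0,sl],im[r0,sl])))
E
python3 m.py
```

```text
38.85 [0.67557704 0.30857509 0.11659887] [-10.79168244   1.84395865  10.65582414] tcp px [np.float64(215.59398939399972), np.float64(253.32515100680214)]
249 bbbbbbbbbbbbbbbbbbbbbbbbbbbbbbbbbbbbbbbbbbbbbb.w#wwbbbbbbbbbbb#wwwwwwwwwwwwwwwwwwwwwwwwwww
252 bbbbbbbbbbbbbbbbbbbbbbbbbbbbbbbbbbb....bbbbbbbbbbbbbbbbbbbbbb#wwwwwwwwwwwwwwwwwwwwwwwwwwww
255 bbbbbbbbbbbbbbbbbbbbbbbbbbbb..bbbbbbbbbbbbbbbbbbbbbbbbbbbbbbb.wwwwwwwwwwwwwwwwwwwwwwwwwwww
258 bbbbbbbbbbbbbbbbbbbbbbbbbbbbbbbbbbbbbbbbbbbbbw#######.bbbbbbbbwwwwwwwwwwwwwwwwwwwwwwwwwwww
261 bbbbbbbbbbbbbbbbbbbbbbbbbbbbbbbbbbbbbbbbbbbbbb.....w###bbbbbb.wwwwwwwwwwwwwwwwwwwwwwwwwwww
264 bbbbbbbbbbbbbbbbbbbbbbbbbbbbbbbbbbbbbbbbbbbbbb...#w##wbbbbbbb.wwwwwwwwwwwwwwwwwwwwwwwwwwww
267 ..bbbbbbbbbbbbbbbbbbbbbbbbbbbbbbbbbbbbbbbbbbbbb#ww#w#www##w#b.wwwwwwwwwwwwwwwwwwwwwwwwwwww
270 ..bbbbbbbbbbbbbbbbbbbbbbbbbbbbbbbbbbbb..bbbbbbbw############wwwwwwwwwwwwwwwwwwwwwwwwwwwwww
273 bbbbbbbbbbbbbbbbbbbbbbbbbbbbbbbbbbbbbb....bbbbbbw##############wwwwwwwwwwwwwwwwwwwwwwwwwww
276 .bbbbbbbbbbbbbbbbbbbbbbbbbbbbbbbbbbbbbbbbbbbbbbbw################wwwwwwwwwwwwwwwwwwwwww
[... 1013 characters left out ...]
wwww#######www#####wwwwwwwwwwwwwwww
312 wwwwwwwwwwwwwwwwwwwwwwwwwwwwwwwwwwwww###########wwwwwwwwww############wwwwwwwwwwwwwwwwwwww
315 wwwwwwwwwwwwwwwwwwwwwwwwwwwwwwwwwwww############w#wwwwww##w###www##.##wwwwwwwwwwwwwwwwwwww
318 wwwwwwwwwwwwwwwwwwwwwwwwwwwwwwww###############################..####.##wwwwwwwwwwwwwwwwww
321 wwwwwwwwwwwwwwwwwwwwwwwwwwwwww###############################.##########wwwwwwwwwwwwwwwwww
324 wwwwwwwwwwwwwwwwwwwwwwwwwww##################################.#######wwwwwwwwwwwwwwwwwwwww
327 wwwwwwwwwwwwwwwwwwwwwwwww################.######.##...###.#####wwwwwwwwwwwwwwwwwwwwwwwwwww
330 wwwwwwwwwwwwwwwwwwwwwwww##########wwwwwwwww...wwwwwwwwwwwwwwwwwwwwwwwwwwwwwwwwwwwwwwwwwwww
```

The mask puts the blank at about 68–70°, corrected for perspective. Now back to the end stop, turning so the plain end faces it.

Emit:
drive_tool([
  [-0.1,0,-0.2,0],
  [-0.3,0.1,-0.6,0.07],
  [-0.55,0.4,-0.95,0.15],
  [-0.8,0.8,-1,0.23],
  [-1,1,-1,0.31],
  [-1,1,-1,0.39],
  [-1,1,-1,0.47],
])

```text
time_s: 39.72
tcp_pos: [0.5618, 0.1819, 0.2342]
ee_rot: [[0.619, -0.786, 0.001], [-0.786, -0.619, 0.0], [0.0, -0.001, -1.0]]
wrist_force: [0.3, 0.6, -0.8]
gripper_width: 0.43
```

Run:
```python
from h import *
print(need([.5087,-.0326,.237],6.56),telemetry.sense()["tcp_pos"])
```

```text
(array([ 1.13025147,  1.45371299, -0.02475508]), np.float64(0.27634000475083936), array([ 3.36454631e+01,  2.13609506e+01, -9.40876610e+00,  1.60983658e-02,
       -5.91638857e+01,  4.57251431e+00])) [0.56181943 0.18189012 0.23418238]
```

Emit:
drive_tool([
  [0.28,0.36,0,0.08],
  [0.56,0.72,0,0.16],
  [0.77,1,0,0.24],
  [0.77,1,0,0.276],
])

```text
time_s: 40.22
tcp_pos: [0.5244, 0.033, 0.2337]
ee_rot: [[0.114, -0.993, -0.0], [-0.993, -0.114, -0.0], [0.0, 0.0, -1.0]]
wrist_force: [0.3, 0.0, -0.8]
gripper_width: 0.434
```

Emit:
drive_tool([
  [0.4,0.15,0,0],
  [0.544,0.194,0.35,0],
  [0.544,0.194,0.75,0],
  [0.544,0.194,0.86,0],
  [0.544,0.194,0.86,0],
])

```text
time_s: 40.85
tcp_pos: [0.511, -0.0314, 0.1299]
ee_rot: [[0.121, -0.993, -0.0], [-0.993, -0.121, -0.001], [0.001, 0.001, -1.0]]
wrist_force: [0.3, 0.5, -0.7]
gripper_width: 0.431
```

Run:
```python
from h import *
s=telemetry.sense();p=s["tcp_pos"];print(s["time_s"],crad(p),p,s["wrist_force"],s["ee_rot"][:,0])
```

```text
40.85 [ 0.00099744 -0.11609806] [ 0.51104834 -0.03142474  0.12990885] [ 0.30555402  0.49189839 -0.72106429] [ 1.21310168e-01 -9.92614491e-01  5.62218726e-04]
```

Emit:
drive_tool([
  [-0.05,0,-0.03,0],
  [-0.1,0,-0.03,0],
  [-0.15,0,-0.03,0],
  [-0.2,0,-0.03,0],
  [-0.23,0,-0.03,0],
])

```text
time_s: 41.48
tcp_pos: [0.5095, -0.0053, 0.1369]
ee_rot: [[0.124, -0.992, 0.005], [-0.992, -0.124, -0.003], [0.004, -0.005, -1.0]]
wrist_force: [1.8, -13.7, 7.3]
gripper_width: 0.434
```

Emit:
drive_tool([
  [-0.02,0,0,0],
  [-0.04,0,0,0],
  [-0.055,0,0,0],
  [-0.055,0,0,0],
])

```text
time_s: 41.98
tcp_pos: [0.5086, 0.0015, 0.1366]
ee_rot: [[0.124, -0.992, 0.005], [-0.992, -0.124, -0.003], [0.003, -0.005, -1.0]]
wrist_force: [1.2, -11.5, 7.5]
gripper_width: 0.428
```

Run:
```python
from h import *
s=telemetry.sense();p=s["tcp_pos"];print(s["time_s"],crad(p),p,s["wrist_force"],s["ee_rot"][:,0])
```

```text
41.975 [ 0.00234373 -0.08313271] [0.50862146 0.00147871 0.13661277] [  1.2211731  -11.45346113   7.47156222] [ 0.1235165  -0.99233665  0.00341201]
```

Emit:
drive_tool([
  [0.06,0,-0.05,0],
  [0.15,0,-0.4,0.0],
  [0.15,0,-0.8,-0.09],
  [0.15,0,-1,-0.18],
  [0.15,0,-1,-0.27],
  [0.15,0,-1,-0.36],
  [0.15,0,-1,-0.45],
  [0.15,0,-1,-0.54],
  [0.15,0,-1,-0.63],
  [0.15,0,-1,-0.63],
])

```text
time_s: 43.22
tcp_pos: [0.509, -0.0146, 0.254]
ee_rot: [[0.982, -0.19, 0.002], [-0.19, -0.982, 0.001], [0.001, -0.001, -1.0]]
wrist_force: [0.3, -0.1, -0.8]
gripper_width: 0.436
```

```bash
sed -i 's/,3):/,2):/;s/y0+80/y0+70/' m.py; python3 m.py
```

```text
43.275 [ 0.50903144 -0.01468452  0.25390766] [ 0.15132008  0.3525363  -1.31953522] tcp px [np.float64(358.4598652496355), np.float64(128.50502176821712)]
124 ..........bbbbbbbbbbbbbbbbbbbbbbbbbbbbbbbbbbbbbbb#####.bbbbbb..##.bb......................
126 ..........bbbbbbbbbbbbbbbbbbbbbbbbbbbbbbbbbbbbbbb...###bbbb...............................
128 ..........bbb...bbbbbbbbbbbbbbbbbbbbbbbbbbbbbbbbbb.####bbbb...............................
130 ..........bbbbbbbbbbbbbbbbbbbbbbbbbbbbbbbb...bbbb.###.bbb.................................
132 .........w.bbbbbbbbbbbbbbbbbbbbbbbbbbbbbbbbbbbbbb.###.bb..................................
134 ........ww#bbbbbbbbbbbbbbbbbbbbbbbbbbbbbbbbbbbbb.#####bb..................................
136 ........wwwwwwwwwww##..........bbbbbbbbbbbbbbbbb.#####bb..................................
138 ......wwwwwwwwwwwwwwww............bbbbbbbbbbbb.#######bb..................................
140 ....wwwwwwwwwwwwwwwwwww...........bbbbbbbbbbbb########b...................................
142 ...wwwwwwwwwwwwwwwwwwwwww.........bbbbbbbbbbbb########.................................
[... 1868 characters left out ...]
wwwwwwwww..........................
184 wwwwwwwwwwwwwwwwwwwwwwww......................wwwwwwwwwwwwwwwwww..........................
186 wwwwwwwwwwwwwwwwwwwwwwwww..................wwwwwwwwwwwwwwwwwwww...........................
188 wwwwwwwwwwwwwwwwwwwwwwwwwwwwwwwww.ww....wwwwwwwwwwwwwwwwwwwwwww...........................
190 wwwwwwwwwwwwwwwwwwwwwwwwwwwwwwwwwwwwwwwwwwwwwwwwwwwwwwwwwwwwwwwwwww.......................
192 wwwwwwwwwwwwwwwwwwwwwwwwwwwwwwwwwwwwwwwwwwwwwwwwwwwwwwwwwwwwwwwwwwwwwww................www
194 wwwww.....wwwwwwwwwwwwwwwwwwwwwwwwwwwwwwwwwwwwwwwwwwwwwwwwwwwwwwwwwwwww................www
196 wwwwww....wwwwwwwwwwwwwwwwwwwwwwwwwwwwwwwwwwwwwwwwwwwwwwwwwwwwwwwwwwww.................www
```

The mask shows the blank upright: its right edge shifts only ~1–2 columns over 40 rows. The lower end is at row 180, about 0.147 m above the bench. I'll let it settle briefly and hand in.

Emit:
drive_tool([
  [0,0,0,0],
  [0,0,0,0],
])

```text
time_s: 43.52
tcp_pos: [0.509, -0.015, 0.2533]
ee_rot: [[0.982, -0.19, 0.0], [-0.19, -0.982, 0.0], [0.0, -0.0, -1.0]]
wrist_force: [0.2, -0.3, -0.5]
gripper_width: 0.433
```

Run:
```python
from h import *
s=telemetry.sense();print(s["time_s"],s["gripper_width"],np.abs(s["joint_velocities"]).max());print(order.finish_job())
```

```text
43.525 0.4332090207262768 0.37802118090953263
the job is handed in; nothing more can be done
None
```

I handed the job in at 43.5 s with the blank held upright and still, bored end up. No verdict was reported.

**What I did:**
1. I turned the knob about 1.4 rad, gripping its 21 mm hub rather than the 12 mm bar, and drew the tail stop back about 58 mm.
2. I lifted the blank out. Its +y end showed only the tiny centre mark, so the hole was in the other end; a later view showed the hole itself.
3. The tool cannot tilt, so I rolled the blank upright in the fingers by pushing it against fixed edges.

**What went wrong on the way:**
- My first two tries at rolling it made the blank slide in the fingers and it stopped at about 40–50°. My angle estimates from geometry were too high; the camera corrected them.
- After the first try I laid the blank on the bench and regripped it. After the second I used the rear shelf's edge to reach about 68°, then stood it up against the cradle's end stop.

**Last checks:**
- **Tilt:** about 1–3° in the side camera, which shows it only in the plane the blank turned in.
- **Height:** the lower end is about 0.147 m above the bench and the centre about 0.195 m.
- **Grip:** the opening is 37.7 mm on the 38 mm blank, and the arm was at rest.
- **Not re-checked at the end:** I did not measure the rear blank, chuck key, knob or stop again. The side view at about 27.6 s showed the rear blank, knob and stop as they should be. The chuck key was last seen in place at about 14 s.

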